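# Cock and test-fire the rat trap

### The arm

A 6-joint arm with a two-finger parallel gripper is mounted at the origin on the work surface. World frame = base frame: x ahead of the robot, y to its left, z up, the work surface at z = 0. Lengths are in m, angles in rad, forces in N, time in s.
With the tool pointing down it reaches from about 0.35 to 0.85 m from the base axis. Payload 8.1 kg.
Tool frame: the origin (TCP) lies at the very end of the fingers, on their centre line; the grasp point (between the pads) lies 19 mm behind it; z points along the fingers, y is the line along which they close (so a half turn about z gives the same grasp; the last joint's range is limited). The gripper opens to 85 mm and grips with 20 to 120 N. Pads are 22 mm wide; open, the fingers measure 114 mm over their backs; the gripper's body (76 mm by 85 mm) begins 54 mm behind the grasp point. The pads swing forward as they close: fully open they stand 13 mm farther back than shut.
Start: joints at [-1.273, 0.13, 1.488, -0, 1.523, -0.085], TCP at [0.224, -0.557, 0.207] pointing down, gripper open.
Joint ranges: [-2.96, 2.96], [-0.89, 2.26], [0.02, 2.5], [-1.34, 4.48], [0, 2.73], [-2.66, 2.66]. Speed limits (rad/s): [2.39, 2.39, 2.79, 3.14, 3.14, 3.14].

### API

Orientations are given as a unit quaternion [w, x, y, z].
In Python, from bench import env, eyes gives the robot as it stands. Calls block until the motion is done:
- env.movep(position, orientation): joint-space move of the TCP to a pose.
- env.line_to(position, orientation=None, vel=0.15): straight line of the TCP; orientation=None keeps the orientation; vel is the mean speed in m/s.
- env.goto_joints(angles): joint-space move.
- env.gripper_open() and env.gripper_close(strength=None): open the fingers fully, or close them until they stop; strength is the grip in N (None keeps the last).
- env.dwell(seconds).
- env.inverse_kinematics(position, orientation): joint angles nearest the present ones, or None.
- env.get_obs(): the state.
- eyes.camera(name): name is "side" or "top"; returns the picture (400x640x3 uint8, red, green, blue); there is no depth.
- eyes.camera_info(name): a dict with "fx", "fy", "cx", "cy" (pixels), "origin" and "attitude" of the camera in the world. Camera axes: x right, y down, z forward; pixel columns grow to the right and rows downward; lengths in m; the calibration is good to about 2 mm. A picture is of the moment at which its call begins. camera_info takes no time and is no camera call.
A pose or a line that the arm cannot do raises env.IKError and nothing moves.
- env.job_done(): hands the job in; it is judged then, once.
The state is a dict: "t": time; "joints": joint angles; "joint_velocities": joint speeds; "joint_torque": joint torques, N m; "tool_pos": TCP position; "ee_rot": TCP orientation; "ft_force": force on the tool from outside, world axes, zero at the start; "torque": the same for the moment, N m; "opening": finger opening in m; "finger_force": force on a finger pad.
Only numpy, scipy, OpenCV 4.12 (cv2) and the standard library are available. Lean on these libraries where they do the work, as an engineer would, in place of code of your own. Each camera call takes 0.05 s, during which the arm holds its last target. There are 200 camera calls.

### The job

The rat trap screwed to the small wooden board has a new catch and needs a test firing: press its setting handle down with the shut gripper until the catch holds the jaw open by itself, feeling for the catch and not forcing the handle against its stop. Then push the pedal down with the wooden stick so that the jaw snaps, draw the stick out so that the jaw shuts fully, and lay the stick back flat on the bench, clear of the trap. The gripper itself may touch the trap only at the handle, and everything else on the bench stays where it is.

Things in the scene. Friction and masses are not known exactly. Their poses are not given: they have to be found in the camera images.
- trap: Black plastic snap trap for rats (160 x 76 mm) on a fixed brown board 200 x 110 x 12 mm. Origin: on the bench, straight under the jaw's axle; the axle lies 52 mm up, along y. z up, -x out of the mouth, +x to the rear. Lower jaw's front lip at x -88 to -82 mm, top 28 mm up (teeth 34). The sprung arm = upper jaw (front) + handle (rear), one rigid piece on the axle; a spring shuts it.
- jaw (a joint): Angle of the sprung arm: 0 = jaw shut, grows as the handle goes down. The catch clicks in at 0.82 to 1.10 rad, differing from trap to trap; a firm stop lies 0.035 rad (2.5 mm at the handle) past it. Force at the handle: 8 N at first, 12 N at the catch, then the stop pushes back steeply; the handle cracks above 26 N. Let go, a caught jaw rests at the catch angle.
- handle: Setting handle: dark paddle at the rear, 60 mm wide (along the axle) x 44 x 6 mm, 3 mm rim at its rear edge. Origin on the axle, turns with the jaw; in its own frame the paddle middle is at x +42, z +50 mm, face sloping 30 deg, rear end higher. At 0.96 rad the middle is 65 mm behind and 6 mm below the axle, rear end lower. Press from above along the arc; an uncaught handle springs back hard.
- handle_top (a point): Middle of the paddle's upper face, the point to press; 65 to 67 mm from the axle, about 105 mm above the bench with the jaw shut, about 50 mm when cocked.
- upper_jaw: Dark plastic upper jaw, 66 mm wide, toothed front 86 mm ahead of the axle. Origin on the axle, x to the rear when shut. Shut, its front wall reaches down to 34 mm above the bench, top at 58 mm; cocked, the front is about 120 mm up, 45 mm ahead of the axle, and the mouth is open to the front and partly above.
- pedal: Grey pedal plate between the jaws, 50 mm wide, 22 to 68 mm ahead of the axle, top 40 mm above the bench, pivoted at its rear (origin: pivot pin, 45 mm behind the axle); it carries the catch. With the jaw cocked, 2 to 4 N down at pedal_top and 3 to 6 mm of travel trip it; 12 mm is its full travel. It dips during cocking and pops up as the catch engages.
- pedal_top (a point): Point on the pedal's upper face to press, about 55 mm ahead of the axle, 40 mm above the bench; the pedal's middle across.
- stick: Plain wooden stick 220 mm long, 20 mm wide, 28 mm high, about 80 g, loose on the bench, either end will do. Origin: middle of its underside; x along its length, z up. When the jaw snaps it lands on a stick in the mouth and nips it with about 6 to 8 N, so the stick must be drawn straight out of the front.
- stick_mid (a point): Centre of the stick; 14 mm above the bench when it lies as at the start, 10 mm on its broad side.
- rotary_tool: Grey rotary tool, 190 mm long, 52 mm thick, lying on the far side; leave alone. Origin under its body, x to its disc.
- parts_tub: Clear plastic tub 110 x 110 x 55 mm with screws; leave alone. Origin under its middle.
- hex_key_set: Folding hex key set 105 x 36 x 22 mm beside the trap; leave alone. Origin under its middle, x along it.
- screwdriver: Screwdriver 200 mm long beside the stick, about 25 mm thick; leave alone. Origin under it, x to its tip.
- bracket: Black plastic bracket 120 x 50 mm, 40 mm high at one end, on the other side of the trap; leave alone. Origin under its middle.
- blue_shell: Ribbed blue half shell 130 x 75 x 26 mm on the far side; leave alone. Origin under its middle.
- hammer: Hammer 280 mm long at the left; leave alone. Origin under it, x to its head.

How it is judged:
By the outcome, as a careful person would: the job done as asked, in the order asked, and still so for the second after the job is handed in, with the robot touching nothing.
It also fails if it takes over 72 s, if anything falls off the work surface, if the arm or the gripper's body presses on something with over 40 N, if the wrist force passes 120 N, or if a joint passes its speed limit or range.

## Working session

There is one attempt and no reset: what is moved stays moved. The work goes in short steps, each a Python script; the robot and the scene stay as the last script left them, time stands still between calls to the robot, and variables do not carry over. Pictures are saved under pics/ and viewed, at most 10 in all, crops included, and the job is handed in when it is done.

```bash
ls; mkdir -p pics; python3 - <<'E'
from bench import env, eyes
import cv2
for n in("top","side"):
    im=eyes.camera(n); cv2.imwrite(f"pics/{n}0.png",im[:,:,::-1]); print(n,eyes.camera_info(n))
o=env.get_obs(); print(o)
E
```

```text
pics
top {'fx': 426.4995504243358, 'fy': 426.4995504243358, 'cx': 315.72942004395725, 'cy': 206.1804274586934, 'origin': array([0.36340445, 0.1013021 , 1.09333011]), 'attitude': array([ 0.06900126, -0.69887462,  0.70985061, -0.05408514])}
side {'fx': 373.85203681288294, 'fy': 373.85203681288294, 'cx': 320.2384459598522, 'cy': 189.7181751954395, 'origin': array([ 0.48304253, -0.61234575,  0.61903245]), 'attitude': array([-0.46243863,  0.88636576, -0.01347324,  0.01802035])}
{'t': 0.1, 'joints': array([-1.27341132e+00,  1.31095667e-01,  1.48917119e+00,  5.65370199e-06,
        1.52297070e+00, -8.54261776e-02]), 'joint_velocities': array([ 1.39813003e-04, -1.65835359e-03, -2.44005823e-03, -8.08678014e-04,
       -3.26414603e-05, -1.29750382e-04]), 'joint_torque': array([ 7.47912309e-04, -5.70951211e+01, -5.01943052e+01, -2.25913150e-04,
        8.07940378e-03,  2.80899762e-06]), 'tool_pos': array([ 0.22397204, -0.5560653 ,  0.20614291]), 'ee_rot': array([-8.18133287e-04,  9.81737500e-01,  1.90238807e-01, -8.41919295e-05]), 'ft_force': array([-0.20082001, -0.16999681, -0.98896564]), 'torque': array([-0.02161315, -0.00210482, -0.02089237]), 'finger_force': 0.0, 'opening': 0.08555333890809189}
```

View pics/top0.png

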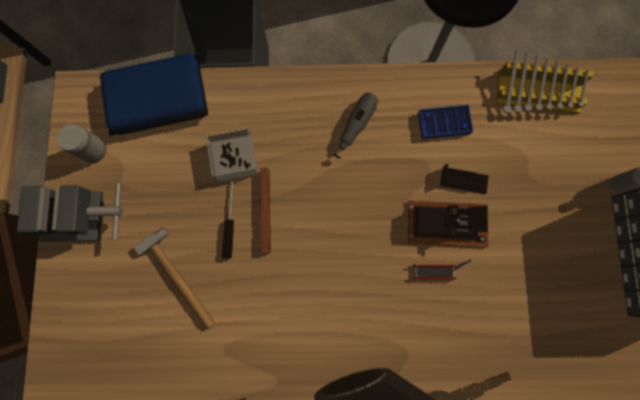

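View pics/side0.png

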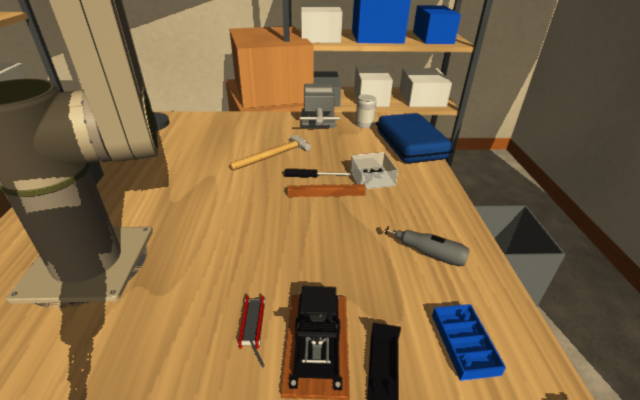

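The top view shows the trap at about (449,224), with its long axis along image columns (world y), and the stick at (265,210) with the screwdriver left of it. The side view shows the trap at (318,340). Next I'll zoom in on the trap and measure the masks.

```bash
cat > h.py <<'E'
import numpy as np, cv2
from scipy.spatial.transform import Rotation as R
from bench import env, eyes
def q2R(q): return R.from_quat([q[1],q[2],q[3],q[0]])
def toq(r): q=r.as_quat(); return np.array([q[3],q[0],q[1],q[2]])
def ray(n,u,v):
    c=eyes.camera_info(n); d=q2R(c["attitude"]).apply([(u-c["cx"])/c["fx"],(v-c["cy"])/c["fy"],1]); return c["origin"],d
def onz(n,u,v,z):
    o,d=ray(n,u,v); return o+d*(z-o[2])/d[2]
def proj(n,p):
    c=eyes.camera_info(n); q=q2R(c["attitude"]).inv().apply(np.asarray(p)-c["origin"])
    return np.array([c["cx"]+c["fx"]*q[0]/q[2],c["cy"]+c["fy"]*q[1]/q[2]])
E
python3 - <<'E'
from h import *
t=cv2.imread("pics/top0.png"); s=cv2.imread("pics/side0.png")
a=cv2.resize(t[190:260,395:505],None,fx=7,fy=7,interpolation=cv2.INTER_CUBIC)[:, :770]
cv2.imwrite("pics/tc.png",np.clip(a*2.0,0,255).astype(np.uint8))
a=cv2.resize(s[275:400,230:410],None,fx=4.4,fy=4.4,interpolation=cv2.INTER_CUBIC)
cv2.imwrite("pics/sc.png",np.clip(a*1.6,0,255).astype(np.uint8))
# stick: reddish mask
hsv=cv2.cvtColor(t,cv2.COLOR_BGR2HSV)
print(hsv[210,265],hsv[210,290],hsv[240,412],s[191,330])
for n,im,(x0,y0,x1,y1),z in(("top",t,(250,150,280,265),.028),("top",t,(400,195,500,250),.012),):
    h=cv2.cvtColor(im,cv2.COLOR_BGR2HSV); m=((h[...,0]<11)&(h[...,1]>120)&(h[...,2]>40)).astype(np.uint8)
    w=np.zeros_like(m); w[y0:y1,x0:x1]=m[y0:y1,x0:x1]
    cs,_=cv2.findContours(w,0,2); pts=np.vstack([k for k in cs if cv2.contourArea(k)>15]) 
    r=cv2.minAreaRect(pts); print(r,w.sum()); b=cv2.boxPoints(r)
    for p in b: print(onz(n,*p,z).round(4))
    print("mid",onz(n,*r[0],z).round(4))
E
```

```text
[ 11 181  96] [ 16 135 119] [ 12 175  54] [ 33  88 167]Traceback (most recent call last):
  File "<stdin>", line 13, in <module>
    return _nx.concatenate(arrs, 0, dtype=dtype, casting=casting)
           ~~~~~~~~~~~~~~~^^^^^^^^^^^^^^^^^^^^^^^^^^^^^^^^^^^^^^^
ValueError: need at least one array to concatenate
```

View pics/tc.png

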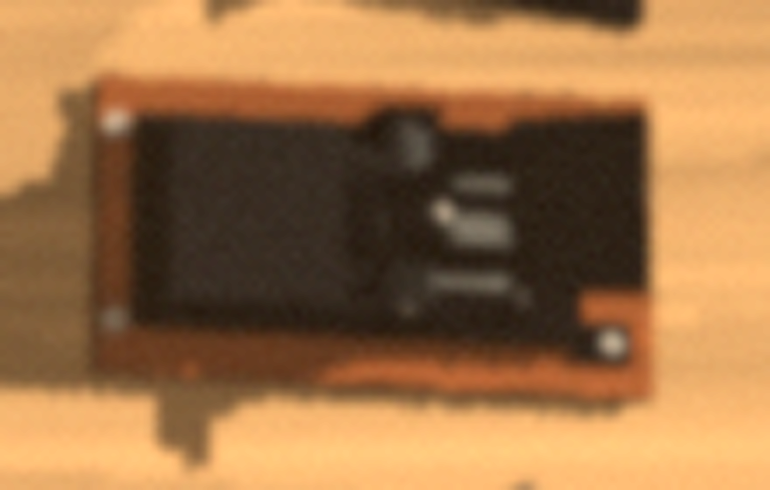

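View pics/sc.png

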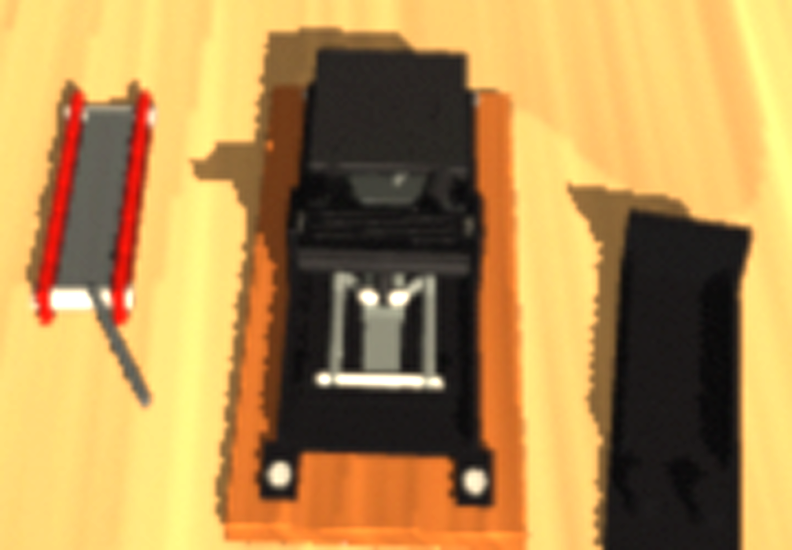

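The top crop shows a wide plate at the left (+y) and a raised dark plate at the right that hides one board screw. The side crop shows a plate at the far end and a spring frame nearer. I'll triangulate to decide which one is the handle.

```bash
python3 - <<'E'
from h import *
t=cv2.imread("pics/top0.png"); s=cv2.imread("pics/side0.png")
h=cv2.cvtColor(t,cv2.COLOR_BGR2HSV)
c=lambda x,y:(395+x/7,190+y/7)
d=lambda x,y:(230+x/4.4,275+y/4.4)
for nm,p in(("R-top",c(645,115)),("R-bot",c(645,290)),("R-left",c(512,200)),("L-tl",c(135,115)),("L-bl",c(135,325))):
  for z in(.04,.058,.105,.12):
    w=onz("top",*p,z); q=proj("side",w); print(nm,z,w.round(3),((q-[230,275])*4.4).round(0))
print("board top view corners z=.012")
for p in((97,78),(650,98),(650,400),(92,375)): print(onz("top",*c(*p),.012).round(4))
print("side board: near L, near R, far R, far L")
for p in((225,525),(525,540),(512,93),(272,88)): print(onz("side",*d(*p),.012).round(4))
print("posts side z .014"); 
for p in((280,474),(474,481)): print(onz("side",*d(*p),.016).round(4))
for p in((612,343),(115,122),(115,320)): print(onz("top",*c(*p),.016).round(4))
m=((h[...,0]<=13)&(h[...,1]>160)&(h[...,2]>60)).astype(np.uint8)
w=np.zeros_like(m); w[160:262,255:278]=m[160:262,255:278]
r=cv2.minAreaRect(cv2.findNonZero(w)); print("stick",r,w.sum())
for p in cv2.boxPoints(r): print(onz("top",*p,.028).round(4))
E
```

```text
R-top 0.04 [ 0.541 -0.304  0.04 ] [493. 461.]
R-top 0.058 [ 0.538 -0.297  0.058] [485. 415.]
R-top 0.105 [ 0.53  -0.279  0.105] [465. 291.]
R-top 0.12 [ 0.527 -0.273  0.12 ] [458. 250.]
R-bot 0.04 [ 0.479 -0.299  0.04 ] [317. 452.]
R-bot 0.058 [ 0.477 -0.292  0.058] [311. 406.]
R-bot 0.105 [ 0.471 -0.274  0.105] [295. 282.]
R-bot 0.12 [ 0.47  -0.268  0.12 ] [290. 242.]
R-left 0.04 [ 0.511 -0.255  0.04 ] [403. 335.]
R-left 0.058 [ 0.509 -0.249  0.058] [397. 293.]
R-left 0.105 [ 0.502 -0.233  0.105] [380. 180.]
R-left 0.12 [ 0.5   -0.228  0.12 ] [374. 142.]
L-tl 0.04 [ 0.544 -0.124  0.04 ] [464.  62.]
L-tl 0.058 [ 0.541 -0.12   0.058] [458.  28.]
L-tl 0.105 [ 0.533 -0.11   0.105] [442. -64.]
L-tl 0.12 [ 0.53  -0.106  0.12 ] [437. -95.]
L-bl 0.04 [ 0.469 -0.12   0.04 ] [296.  58.]
L-bl 0.058 [ 0.467 -0.116  0.058] [291.  24.]
L-bl 0.105 [ 0.463 -0.106  0.105] [279. -68.]
L-bl 0.12 [ 0.461 -0.103  0.12 ] [274. -99.]
board top view corners z=.012
[ 0.5629 -0.1164  0.012 ]
[ 0.5519 -0.3168  0.012 ]
[ 0.4421 -0.3077  0.012 ]
[ 0.4541 -0.109   0.012 ]
side board: near L, near R, far R, far L
[ 0.445  -0.3093  0.012 ]
[ 0.5529 -0.3179  0.012 ]
[ 0.5677 -0.1187  0.012 ]
[ 0.4577 -0.1131  0.012 ]
posts side z .014
[ 0.4646 -0.2935  0.016 ]
[ 0.5359 -0.2982  0.016 ]
[ 0.4623 -0.2944  0.016 ]
[ 0.5458 -0.1213  0.016 ]
[ 0.4734 -0.1175  0.016 ]
stick ((264.79412841796875, 210.00302124023438), (84.10855865478516, 8.793167114257812), 89.157470703125) 732
[0.6539 0.2659 0.028 ]
[0.6538 0.2431 0.028 ]
[0.4371 0.2388 0.028 ]
[0.4371 0.2608 0.028 ]
```

The right plate triangulates to a height of about 115 mm and matches the dark bar in the side view. That makes it the handle: the trap's rear points to -y, its mouth to +y, and the axle is near (0.504, -0.209). Next I'll approach the handle with the gripper shut, square to the paddle.

```bash
cat >> h.py <<'E'
u=np.array([-.062,-.998,0]); u/=np.linalg.norm(u); Z=np.array([0,0,1.]); v=np.cross(Z,u)
A=np.array([.5044,-.209,.052]); r0=.0664; ph0=np.radians(52.4)
def nrm(th): a=np.radians(120)-th; return np.cos(a)*u+np.sin(a)*Z
def pt(th): a=ph0-th; return A+r0*(np.cos(a)*u+np.sin(a)*Z)
def pose(th,off=0,s=1):
    n=nrm(th); y=s*v; x=np.cross(y,-n)
    return pt(th)+off*n, toq(R.from_matrix(np.column_stack([x,y,-n])))
def f(n): return env.get_obs()["ft_force"]@n
E
python3 - <<'E'
from h import *
for s in(1,-1):
  for th,o in((0,.1),(0,0),(.5,0),(1.1,0)):
    j=env.inverse_kinematics(*pose(th,o,s)); print(s,th,None if j is None else np.round(j,2))
E
```

```text
1 0 [-0.11 -0.05  1.8  -0.53  1.39  0.05]
1 0 [-0.21  0.04  1.88 -0.56  1.2   0.06]
1 0.5 [-0.57  0.13  1.72 -0.02  1.27 -0.5 ]
1 1.1 [-0.86  0.56  1.39  0.39  1.62 -0.86]
-1 0 None
-1 0 None
-1 0.5 [-0.57  0.13  1.72 -0.02  1.27  2.64]
-1 1.1 [-0.86  0.56  1.39  0.39  1.62  2.28]
```

```bash
python3 - <<'E'
from h import *
env.gripper_close(20)
env.movep(*pose(0,.10)); 
env.line_to(*pose(0,.025)); env.dwell(.1)
n=nrm(0); o=env.get_obs(); print(o["t"],o["opening"],o["ft_force"]); b=o["ft_force"]@n
off=.025
while off>-.008:
    off-=.001; env.line_to(*pose(0,off),vel=.03); F=f(n)-b
    if F>2.5: break
print("contact off",off,F,env.get_obs()["t"],env.get_obs()["ft_force"])
cv2.imwrite("pics/c1.png",eyes.camera("side")[250:400,230:410,::-1].repeat(4,0).repeat(4,1))
E
```

```text
3.3417 0.00017446456070621536 [0.53613621 0.82151614 0.33516302]
contact off -0.008000000000000014 -0.4460592816736342 11.5917 [-0.40726531 -0.23551399  0.4629728 ]
```

View pics/c1.png

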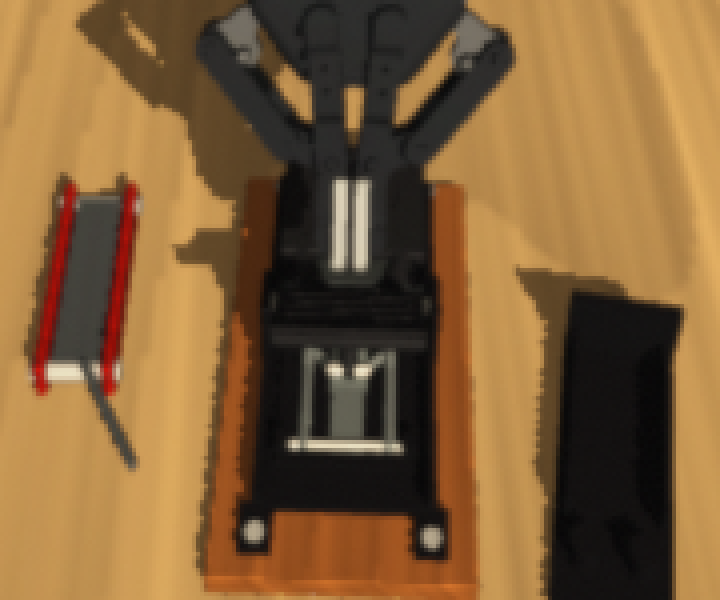

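The image shows the fingertips ending at about (348,282) in the crop, just in front of the paddle's ribbed face at rows 285–330, and there is no contact. I'll check the projection.

```bash
python3 - <<'E'
from h import *
o=env.get_obs(); print(o["tool_pos"],pose(0,-.008)[0], q2R(o["ee_rot"]).as_matrix().round(3))
g=lambda p:((proj("side",p)-[230,250])*4).round(0)
print("tip",g(o["tool_pos"]),"backtip",g(o["tool_pos"]-.03*q2R(o["ee_rot"]).apply([0,0,1])))
t=np.radians(30)
for nm,x,z in(("rearedge",.0595,.0636),("rim",.0585,.066),("mid",.0405,.0526),("front",.0215,.0416),("frontunder",.0245,.0364)):
    P=A+x*u+z*Z; print(nm,g(P),(proj("top",P)-[395,190])*7)
E
```

```text
[ 0.5015942  -0.25342876  0.09762468] [ 0.50163994 -0.25342799  0.09767983] [[ 0.054  0.998 -0.031]
 [ 0.864 -0.062 -0.499]
 [-0.5   -0.    -0.866]]
tip [345. 319.] backtip [347. 246.]
rearedge [345. 325.] [632.75256185 197.92281484]
rim [345. 319.] [632.37275323 196.72058714]
mid [346. 300.] [562.64010328 200.18294292]
front [347. 276.] [494.12404406 202.39160987]
frontunder [347. 290.] [498.1112396  205.00638103]
```

```bash
python3 - <<'E'
from h import *
out=[]
for n,(x0,y0,x1,y1),k in(("side",(280,265,360,355),5),("top",(395,180,505,260),5)):
    im=eyes.camera(n)[:,:,::-1].copy(); cv2.imwrite(f"pics/{n}1.png",im); old=cv2.imread(f"pics/{n}0.png")
    d=cv2.absdiff(im,old).max(2)
    for a in(im,):
        b=(255*(a[y0:y1,x0:x1]/255.)**.45).astype(np.uint8); b=cv2.resize(b,None,fx=k,fy=k,interpolation=cv2.INTER_NEAREST)
        p=(proj(n,env.get_obs()["tool_pos"])-[x0,y0])*k; cv2.circle(b,tuple(int(q) for q in p),4,(0,255,0),1); out.append(b)
    if n=="side":
        rows=[(y,int((d[y,305:330]>6).sum())) for y in range(300,345)]; print(rows)
H=450; out=[cv2.copyMakeBorder(b,0,H-b.shape[0],0,0,0) for b in out]
b=np.hstack(out)[:, :800] if np.hstack(out).shape[1]<=800 else cv2.resize(np.hstack(out),(800,int(450*800/np.hstack(out).shape[1])))
cv2.imwrite("pics/cmp.png",b)
E
```

```text
[(300, 21), (301, 21), (302, 19), (303, 20), (304, 18), (305, 20), (306, 19), (307, 19), (308, 18), (309, 19), (310, 19), (311, 18), (312, 14), (313, 14), (314, 12), (315, 12), (316, 12), (317, 11), (318, 9), (319, 0), (320, 0), (321, 0), (322, 0), (323, 0), (324, 0), (325, 0), (326, 0), (327, 0), (328, 0), (329, 0), (330, 0), (331, 0), (332, 0), (333, 0), (334, 0), (335, 0), (336, 0), (337, 2), (338, 9), (339, 12), (340, 12), (341, 16), (342, 13), (343, 12), (344, 10)]
```

View pics/cmp.png

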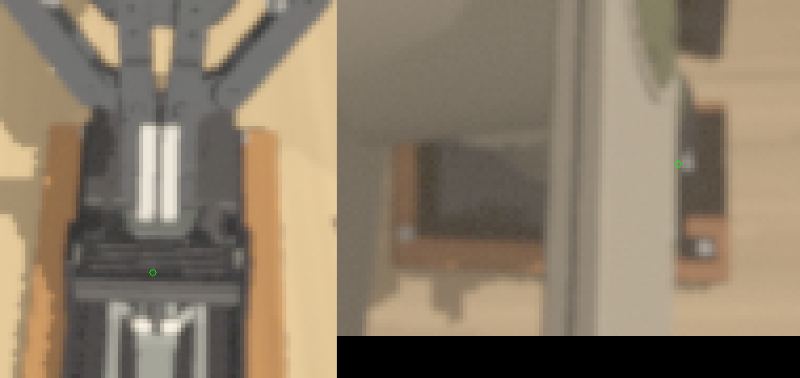

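The fingers are cut off at px row 318, while the reported TCP projects to row 330. Either the paddle hides the tip or the real tip stands farther back. I'll back off 10 mm and compare: if the white pads keep their length, they aren't hidden.

```bash
python3 - <<'E'
from h import *
def strip(im):
    g=im[270:335,312:324].min(2).max(1).astype(int); k=np.where(g>120)[0]+270; return k.min(),k.max(),len(k)
print(strip(cv2.imread("pics/side1.png")))
env.line_to(*pose(0,.012)); im=eyes.camera("side"); print(strip(im))
old=cv2.imread("pics/side0.png")[:,:,::-1]; d=cv2.absdiff(im,old.copy()).max(2)
print([(y,int((d[y,305:330]>6).sum())) for y in range(298,345)])
p=lambda o:proj("side",pose(0,o)[0])[1]
print(p(-.008),p(.012),p(-.008+.038),p(.05))
print(onz("side",82,265,0.02),env.get_obs()["t"])
E
```

```text
(np.int64(295), np.int64(316), 22)
(np.int64(282), np.int64(303), 22)
[(298, 18), (299, 17), (300, 16), (301, 13), (302, 12), (303, 12), (304, 11), (305, 11), (306, 1), (307, 0), (308, 0), (309, 0), (310, 0), (311, 0), (312, 0), (313, 0), (314, 0), (315, 2), (316, 1), (317, 0), (318, 0), (319, 0), (320, 0), (321, 0), (322, 0), (323, 0), (324, 0), (325, 0), (326, 0), (327, 0), (328, 0), (329, 0), (330, 0), (331, 0), (332, 0), (333, 0), (334, 0), (335, 0), (336, 0), (337, 6), (338, 11), (339, 12), (340, 14), (341, 16), (342, 15), (343, 13), (344, 13)]
329.8436792698008 317.64942191832904 306.61459723010915 294.2864641680553
[ 0.00840518 -0.02872621  0.02      ] 12.075
```

The pads keep their length, so the tip isn't hidden and appears about 19 mm behind the reported TCP. Tilting the tool the other way in free space will show whether the offset lies along the tool axis or in world y.

```bash
python3 - <<'E'
from h import *
env.line_to(*pose(0,.09)); env.movep(*pose(1.05,.15)); env.dwell(.1)
o=env.get_obs(); T=o["tool_pos"]; zt=q2R(o["ee_rot"]).apply([0,0,1]); print(T,zt,o["t"],o["ft_force"])
out=[]
for n in("side","top"):
    im=eyes.camera(n)[:,:,::-1].copy(); cv2.imwrite(f"pics/{n}2.png",im)
    c=proj(n,T).astype(int); x0,y0=np.clip(c-40,0,[560,320]); b=(255*(im[y0:y0+80,x0:x0+80]/255.)**.5).astype(np.uint8)
    b=cv2.resize(b,None,fx=5,fy=5,interpolation=cv2.INTER_NEAREST)
    for p,col in((T,(0,255,0)),(T-.019*zt,(0,0,255)),(T-.038*zt,(255,0,0)),(T+[0,.023,0],(255,0,255))):
        q=(proj(n,p)-[x0,y0])*5; cv2.circle(b,(int(q[0]),int(q[1])),4,col,2)
    out.append(b)
cv2.imwrite("pics/cmp2.png",np.hstack(out))
E
```

```text
[ 0.49621152 -0.34807293  0.17242496] [ 0.02912142  0.50156523 -0.86462955] 13.825 [-0.49365739 -0.17693303 -0.30273855]
```

View pics/cmp2.png

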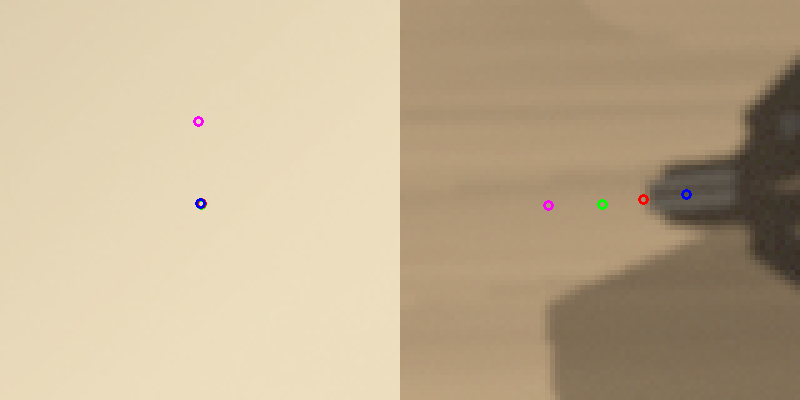

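The top view shows the tip at about (647,190), which is 20 mm behind the reported TCP along the tool axis. I'll allow for that and press, feeling for the catch.

```bash
cat >> h.py <<'E'
TO=.020
E
python3 - <<'E'
from h import *
go=lambda th,off,vel=.15: env.line_to(*pose(th,off-TO),vel=vel)
env.movep(*pose(0,.09)); go(0,.008); env.dwell(.05)
b=f(nrm(0)); off=.008; F=0
while off>-.010:
    off-=.002; go(0,off,.04); F=f(nrm(0))-b
    if F>2.5: break
print("contact",off,F,env.get_obs()["t"])
if F<=2.5: go(0,.03); raise SystemExit
# shift so that nominal arc touches the face where it was found
e=off+.001
for th in(.15,.3,.45,.6,.7):
    go(th,e,.08); print(th,round(f(nrm(th)),1), end=" ")
print(); L=[]; prev=f(nrm(th))
while th<1.2:
    th+=.008; go(th,e,.05); F=f(nrm(th)); L.append((round(th,3),round(F,1)))
    if F>15 or F-prev>2.5 or F<4: break
    prev=.5*prev+.5*F
print(L,env.get_obs()["t"],env.get_obs()["ft_force"])
E
```

```text
contact -0.008 9.800437749265223 17.7917
0.15 8.9 0.3 10.4 0.45 12.7 0.6 12.2 0.7 11.8 
[(0.708, np.float64(13.3)), (0.716, np.float64(13.5)), (0.724, np.float64(13.5)), (0.732, np.float64(12.9)), (0.74, np.float64(13.4)), (0.748, np.float64(12.9)), (0.756, np.float64(13.3)), (0.764, np.float64(13.8)), (0.772, np.float64(13.8)), (0.78, np.float64(13.1)), (0.788, np.float64(14.4)), (0.796, np.float64(13.9)), (0.804, np.float64(12.5)), (0.812, np.float64(12.4)), (0.82, np.float64(13.8)), (0.828, np.float64(14.8)), (0.836, np.float64(14.5)), (0.844, np.float64(15.2))] 23.7417 [ 1.4201636  -5.48807115 14.26652462]
```

```bash
python3 - <<'E'
from h import *
go=lambda th,off,vel=.15: env.line_to(*pose(th,off-TO),vel=vel)
th=.844; e=-.007; L=[]; 
while th<1.2:
    th+=.006; go(th,e,.05); F=np.mean([f(nrm(th))]); L.append((round(th,3),round(float(F),1)))
    if F>16.5 or F<6: break
print(L,env.get_obs()["t"],env.get_obs()["ft_force"])
E
```

```text
[(0.85, 14.3), (0.856, 14.5), (0.862, 14.1), (0.868, 15.0), (0.874, 16.3), (0.88, 18.4)] 25.2417 [-0.02519475 -4.90616728 17.77349964]
```

The force now rises steeply, which looks like the stop. I'll back off along the arc to see whether the catch holds.

```bash
python3 - <<'E'
from h import *
go=lambda th,off,vel=.15: env.line_to(*pose(th,off-TO),vel=vel)
e=-.007
for th in(.865,.85,.835,.82,.805,.79):
    go(th,e,.05); F=f(nrm(th)); print(th,round(F,1))
    if F<2: break
print(env.get_obs()["t"])
E
```

```text
0.865 13.4
0.85 13.8
0.835 14.3
0.82 13.5
0.805 11.0
0.79 8.0
26.7417
```

```bash
python3 - <<'E'
from h import *
go=lambda th,off,vel=.15: env.line_to(*pose(th,off-TO),vel=vel)
e=-.007
for th in(.775,.76,.745,.73):
    go(th,e,.05); F=f(nrm(th)); print(th,round(F,1))
    if F<1.2: break
print(env.get_obs()["t"])
E
```

```text
0.775 7.1
0.76 6.5
0.745 4.6
0.73 2.6
27.7417
```

```bash
python3 - <<'E'
from h import *
go=lambda th,off,vel=.15: env.line_to(*pose(th,off-TO),vel=vel)
e=-.007
for th in(.715,.70,.68):
    go(th,e,.05); F=f(nrm(th)); print(th,round(F,1))
    if F<.8: break
print(env.get_obs()["t"])
im=eyes.camera("side")[:,:,::-1]; b=(255*(im[240:390,250:400]/255.)**.6).astype(np.uint8)
cv2.imwrite("pics/s3.png",cv2.resize(b,None,fx=4,fy=4,interpolation=cv2.INTER_CUBIC))
E
```

```text
0.715 -0.2
27.9917
```

View pics/s3.png

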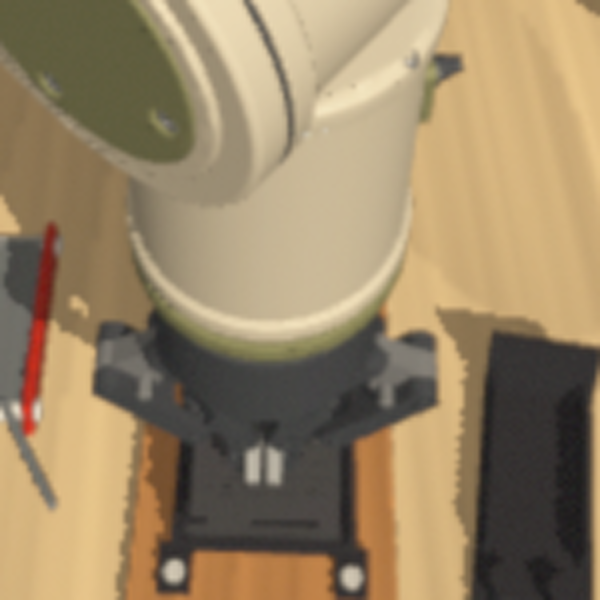

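The force has dropped to zero and the handle is staying down at the rear (its edge is at row 545), so the catch holds. Next I'll lift off and pick up the stick at its near end.

```bash
cat >> h.py <<'E'
def sq(d,s):
    d=d/np.linalg.norm(d); h=np.array([d[0],d[1],0]); h/=np.linalg.norm(h)
    zt=-(Z*np.hypot(d[0],d[1])-h*d[2])   # perpendicular to d, downwards
    return toq(R.from_matrix(np.column_stack([s*d,np.cross(zt,s*d),zt]))), zt
d0=np.array([1,.0235,0]); G=np.array([.490,.253,-.015]); LT=.167
P15=np.radians(15); dp=np.cos(P15)*u-np.sin(P15)*Z
def tip(xt,z,s):
    q,zt=sq(dp,s); C=np.array([A[0],A[1],0])+xt*u+z*Z
    return C-LT*dp+.015*zt, q
E
python3 - <<'E'
from h import *
for s in(1,-1):
    print(s,[None if j is None else np.round(j,2) for j in (env.inverse_kinematics(G+[0,0,.13],sq(d0,s)[0]),env.inverse_kinematics(G,sq(d0,s)[0]),env.inverse_kinematics(*tip(-.17,.05,s)),env.inverse_kinematics(*tip(-.052,.03,s)))])
print(sq(dp,1)[1], dp)
E
```

```text
1 [array([ 0.38,  0.06,  1.73, -0.  ,  1.35,  1.93]), array([ 0.38,  0.23,  1.81, -0.  ,  1.1 ,  1.93]), None, None]
-1 [array([ 0.38,  0.06,  1.73, -0.  ,  1.35, -1.21]), array([ 0.38,  0.23,  1.81, -0.  ,  1.1 , -1.21]), array([-0.05,  0.03,  1.86,  0.28,  1.26, -0.07]), array([-0.28,  0.06,  1.87,  0.27,  1.28, -0.3 ])]
[ 0.016048    0.25832104 -0.96592583] [-0.05989195 -0.96406725 -0.25881905]
```

```bash
python3 - <<'E'
from h import *
p,q=pose(.715,-.007-TO+.12); env.line_to(p,q,vel=.3)
q0,_=sq(d0,-1)
env.gripper_open()
env.movep(G+[0,0,.10],q0); env.line_to(G+[0,0,.02],q0,vel=.2); 
o=env.get_obs(); z0=o["ft_force"][2]; env.line_to(G,q0,vel=.1); o=env.get_obs(); print("descend dF",o["ft_force"][2]-z0,o["t"])
env.gripper_close(90); o=env.get_obs(); print("opening",o["opening"],o["finger_force"],o["ft_force"],o["t"])
env.line_to(G+[0,0,.10],q0,vel=.2)
env.movep(*tip(-.17,.06,-1)); o=env.get_obs(); print(o["opening"],o["ft_force"],o["t"])
out=[]
for n,w in(("side",(240,180)),("top",(320,170))):
    im=eyes.camera(n)[:,:,::-1]; x0,y0=w; b=(255*(im[y0:y0+200,x0:x0+200]/255.)**.55).astype(np.uint8).repeat(2,0).repeat(2,1).copy()
    for xt,z in((-.17,.06),(-.052,.04)):
        c=(proj(n,np.array([A[0],A[1],0])+xt*u+z*Z)-w)*2; cv2.circle(b,(int(c[0]),int(c[1])),3,(0,255,0),1)
    out.append(b)
cv2.imwrite("pics/pre.png",np.hstack(out))
E
```

```text
descend dF -0.7896059863825915 32.2833
opening 0.01776983986017846 90.61995506286621 [-0.07626322  0.10378861  5.2228451 ] 32.9083
0.017860671937353072 [ 0.45287822 -0.17060331 -0.10715387] 34.6167
```

View pics/pre.png

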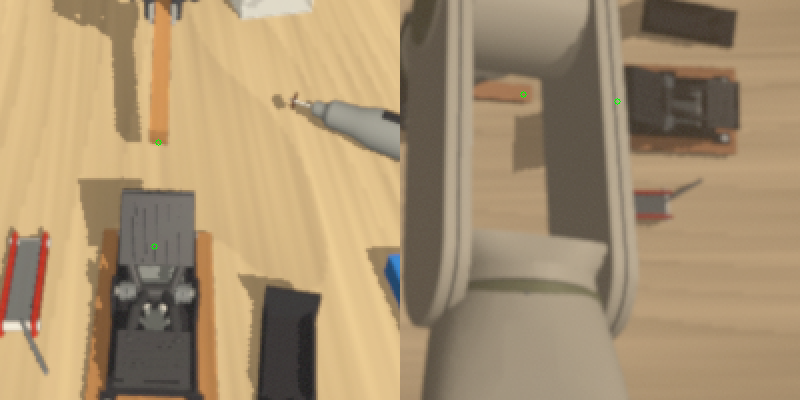

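The stick's tip corner sits on the prediction in both views, and the jaw is cocked. I'll insert the stick and press the pedal.

```bash
python3 - <<'E'
from h import *
env.line_to(*tip(-.052,.050,-1),vel=.12); env.dwell(.1); b=env.get_obs(); b0=b["ft_force"]; m0=b["torque"]; print(b0,m0,b["t"])
z=.050
while z>.028:
    z-=.0015; env.line_to(*tip(-.052,z,-1),vel=.05); o=env.get_obs(); F=o["ft_force"]-b0; M=o["torque"]-m0; print(round(z,4),F.round(1),M.round(2))
    if F[2]<-3: break
o=env.get_obs(); print(o["t"],o["opening"])
cv2.imwrite("pics/side4.png",eyes.camera("side")[:,:,::-1])
E
```

```text
[ 0.06441594 -0.31770497 -0.92071189] [-0.05911988  0.00572145  0.02680712] 35.95
0.0485 [ 0.3 -0.1  0.7] [-0.06 -0.04 -0.04]
0.047 [-0.4 -0.2 -0.2] [-0.05 -0.02  0.01]
0.0455 [-0.2  0.2  0.2] [-0.08  0.03 -0.05]
0.044 [-1.9 -0.   0.4] [-0.07 -0.02 -0.11]
0.0425 [ 0.2 -0.4 -0. ] [-0.04 -0.   -0.02]
0.041 [-0.5  0.3  0.4] [-0.1   0.02 -0.05]
0.0395 [-0.   1.3  2.5] [-0.09 -0.02 -0.06]
0.038 [0.2 3.3 4.1] [-0.01  0.03 -0.03]
0.0365 [-0.1  4.1  6. ] [ 0.08  0.07 -0.1 ]
0.035 [-0.8  4.8  8.6] [ 0.04  0.19 -0.14]
0.0335 [0.1 3.6 7. ] [-0.14  0.01  0.04]
0.032 [-0.6  4.4  8.3] [-0.1   0.11 -0.1 ]
0.0305 [-0.   3.   5.9] [-0.12 -0.04 -0.02]
0.029 [-0.8  5.3  8.8] [ 0.03  0.08 -0.09]
0.0275 [-0.2  3.8  6.6] [-0.16  0.16 -0.09]
39.7 0.0179421547105336
```

```bash
python3 - <<'E'
from h import *
out=[]
for n,w in(("side",(250,190)),("top",(400,180))):
    im=cv2.imread("pics/side4.png") if n=="side" else eyes.camera(n)[:,:,::-1]
    x0,y0=w; W=(130,200) if n=="side" else (130,200)
    b=(255*(im[y0:y0+W[1],x0:x0+W[0]]/255.)**.55).astype(np.uint8); b=cv2.resize(b,None,fx=3,fy=3,interpolation=cv2.INTER_CUBIC)
    for xt,z in((-.052,.0275),):
        c=(proj(n,np.array([A[0],A[1],0])+xt*u+z*Z)-w)*3; cv2.circle(b,(int(c[0]),int(c[1])),3,(0,255,0),1)
    out.append(b)
cv2.imwrite("pics/press.png",np.hstack(out))
o=env.get_obs(); print(o["tool_pos"],tip(-.052,.0275,-1)[0],o["ft_force"],o["torque"])
E
```

```text
[0.5183358  0.00790134 0.0567613 ] [0.51786692 0.00777399 0.05623389] [-0.78985297  3.9595069   6.63615691] [-0.18096107  0.12436769 -0.08566472]
```

View pics/press.png

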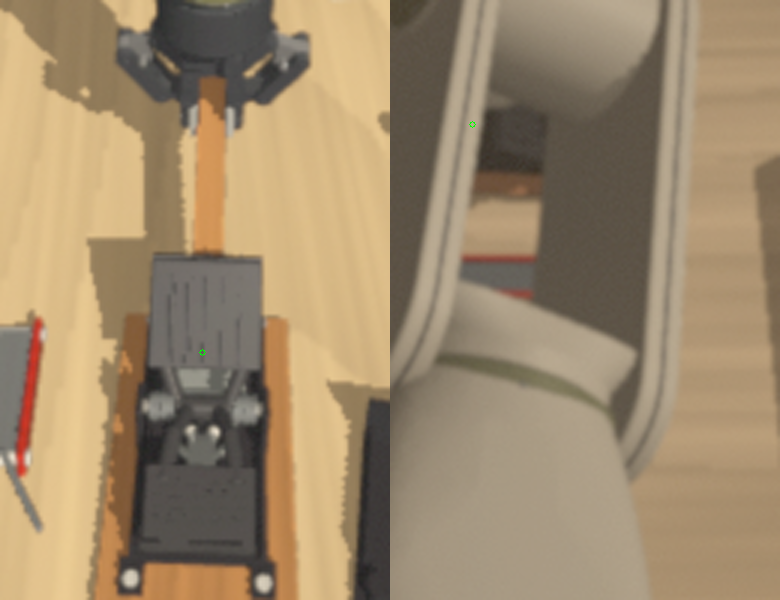

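```bash
python3 - <<'E'
from h import *
a=cv2.imread("pics/pre.png")[:,:400][::2,::2]; s=cv2.imread("pics/side4.png")[180:380,240:440]
b=(255*(s/255.)**.55).astype(np.uint8); d=cv2.absdiff(a,b).max(2)
m=(d>12).astype(np.uint8); n,l,st,c=cv2.connectedComponentsWithStats(m)
for k in range(1,n):
    if st[k,4]>3: print("px x,y,w,h,area",st[k][:5]+[240,180,0,0,0])
g=lambda x,z:proj("side",A*[1,1,0]+x*u+z*Z).round(1)
print("pedal",g(-.068,.04),g(-.022,.04),"jaw lower edge",g(-.07,.104),"lip",g(-.085,.034),"tip",g(-.052,.0275))
# stick mask edges in side view vs predicted axis
h=cv2.cvtColor(cv2.imread("pics/side4.png"),cv2.COLOR_BGR2HSV); 
for y in(225,240,255,265,272):
    k=[x for x in range(300,340) if h[y,x,0]<=13 and h[y,x,1]>140]; print(y,k[:1],k[-1:],len(k))
p,q=tip(-.052,.0275,-1); _,zt=sq(dp,-1)
for t in(0,.03,.06,.09):
    for s in(-.5,.5):
        print(t,s,proj("side",p+dp*t+(-.015-.028)*zt+s*.02*np.cross(dp,zt)).round(1),end=" ")
E
```

```text
px x,y,w,h,area [ 240  180  114   96 4579]
px x,y,w,h,area [298 246  15  25 280]
px x,y,w,h,area [310 272   3   3   5]
pedal [317.7 296.6] [317.  316.9] jaw lower edge [318.3 272.7] lip [317.9 291.6] tip [317.4 307.6]
225 [316] [324] 9
240 [316] [324] 9
255 [316] [324] 9
265 [315] [323] 9
272 [315] [323] 9
0 -0.5 [315.2 226.6] 0 0.5 [324.6 226.8] 0.03 -0.5 [314.7 238.5] 0.03 0.5 [324.3 238.8] 0.06 -0.5 [314.2 251. ] 0.06 0.5 [324.  251.3] 0.09 -0.5 [313.6 264.2] 0.09 0.5 [323.7 264.5]
```

```bash
python3 - <<'E'
from h import *
a=cv2.imread("pics/pre.png")[:,:400][::2,::2]; s=cv2.imread("pics/side4.png")[180:380,240:440]
b=(255*(s/255.)**.55).astype(np.uint8); d=cv2.absdiff(a,b).max(2)
print(d[95:175,60:100].max(), d[125:150,65:92].max(1))
print("pedal col profile",a[125:150,77,1].tolist(),b[125:150,77,1].tolist())
# nudge: hold 0.3 s, see force
env.dwell(.1); o=env.get_obs(); print(o["ft_force"],o["torque"],o["joints"])
now=eyes.camera("side")[180:380,240:440,::-1]; print(cv2.absdiff(now.copy(),s)[:,:,:].max())
E
```

```text
148 [ 4  4  4 13  5  3  3 10  5 10  5  3  4  5 16 10  7  4  5  4  4  4  4  5
  6]
pedal col profile [92, 90, 93, 94, 95, 98, 108, 109, 141, 150, 150, 149, 149, 147, 118, 107, 82, 67, 72, 81, 97, 105, 93, 84, 74] [92, 93, 93, 97, 97, 99, 109, 109, 142, 152, 152, 150, 149, 148, 120, 107, 82, 67, 74, 84, 99, 106, 95, 85, 74]
[-0.27433413  2.43883813  6.37350225] [-0.19330909  0.11835763 -0.06788236] [-0.27762838  0.05972818  1.87394318  0.2677605   1.27459522 -0.30305215]
22
```

```bash
python3 - <<'E'
from h import *
_,zt=sq(dp,-1); C=A*[1,1,0]-.17*u+.06*Z; s=np.cross(dp,zt)
for k in(0,.028):
  for l in(-.01,.01):
    P=C-k*zt+l*s; print(k,l,"side",((proj("side",P)-[240,180])*2).round(0),"top",((proj("top",P)-[320,170])*2+[400,0]).round(0))
im=cv2.imread("pics/pre.png"); h=cv2.cvtColor(im,cv2.COLOR_BGR2HSV)
m=((h[...,0]<=13)&(h[...,1]>120))
for nm,(x0,x1,y0,y1) in(("top",(475,545,70,110)),("side",(140,185,40,160))):
    ys,xs=np.where(m[y0:y1,x0:x1]); print(nm,xs.min()+x0,xs.max()+x0,ys.min()+y0,ys.max()+y0)
    for c in range(0,(x1-x0) if nm=="top" else 0,6):
        k=np.where(m[y0:y1,x0+c])[0]; print(x0+c,(k+y0)[[0,-1]] if len(k) else None,end=" ")
k=[(y,int(h[y,158,2])) for y in range(118,150,2)]; print(k)
E
```

```text
0 -0.01 side [149. 143.] top [524. 103.]
0 0.01 side [168. 143.] top [524.  87.]
0.028 -0.01 side [149. 129.] top [533. 100.]
0.028 0.01 side [168. 129.] top [533.  83.]
top 476 529 82 99
475 None 481 [86 97] 487 [82 95] 493 [86 97] 499 [86 97] 505 [86 99] 511 [88 97] 517 [88 99] 523 [88 99] 529 [88 99] 535 None 541 None Traceback (most recent call last):
  File "<stdin>", line 9, in <module>
    return umr_minimum(a, axis, None, out, keepdims, initial, where)
ValueError: zero-size array to reduction operation minimum which has no identity
```

The tip position was right before insertion, so under the 6–8 N load the stick most likely pivoted in the pads. I'll lift it, tighten the grip, and press again with a steeper pitch.

```bash
cat >> h.py <<'E'
def tipp(xt,z,deg,s=-1):
    a=np.radians(deg); d=np.cos(a)*u-np.sin(a)*Z; q,zt=sq(d,s); return A*[1,1,0]+xt*u+z*Z-LT*d+.015*zt, q
E
python3 - <<'E'
from h import *
env.line_to(*tip(-.055,.045,-1),vel=.1); o=env.get_obs(); print(o["ft_force"],o["t"])
env.gripper_close(120); env.line_to(*tipp(-.057,.040,21),vel=.1); env.dwell(.1)
b=env.get_obs(); b0=b["ft_force"]; m0=b["torque"]; print(b0,b["t"],b["opening"])
z=.040
while z>.012:
    z-=.002; env.line_to(*tipp(-.057,z,21),vel=.08); o=env.get_obs(); F=o["ft_force"]-b0; print(round(z,4),F.round(1),(o["torque"]-m0).round(2))
    if F[2]<-3 or F[2]>14: break
o=env.get_obs(); print(o["t"],o["opening"])
im=eyes.camera("side"); s=cv2.imread("pics/side4.png")
d=cv2.absdiff(im[:,:,::-1].copy(),s).max(2); print("handle changed px",int((d[325:380,285:345]>25).sum()))
cv2.imwrite("pics/side5.png",im[:,:,::-1])
E
```

```text
[ 0.22150538  0.47183183 -1.71290848] 40.275
[-1.20083342  0.110499   -0.53880016] 40.8667 0.016957219017554585
0.038 [ 1.   0.6 -1. ] [-0.09  0.05  0.03]
0.036 [ 1.4 -0.7  0.3] [-0.04  0.   -0.01]
0.034 [ 1.2 -0.6 -0.4] [0.01 0.05 0.01]
0.032 [1.6 0.3 1. ] [-0.05  0.04  0.05]
0.03 [1.5 1.8 3. ] [0.03 0.02 0.03]
0.028 [1.3 4.7 7.3] [0.06 0.09 0.  ]
0.026 [ 0.7  5.8 10.8] [ 0.21  0.29 -0.11]
0.024 [2.  0.  3.5] [-0.24 -0.18  0.09]
0.022 [1.3 3.9 3.9] [ 0.55  0.24 -0.05]
0.02 [-0.3  8.3  7.3] [ 0.92  0.4  -0.13]
0.018 [-0.8 11.5 10.2] [ 1.21  0.47 -0.22]
0.016 [ 1.5 12.2  5.6] [ 1.77  0.13 -0.09]
0.014 [-0.8 16.   9.9] [ 2.03  0.42 -0.22]
0.012 [-1.3 17.1 14.4] [ 2.16  0.58 -0.29]
44.3667 0.017298394407394026
handle changed px 490
```

The force drop at z=0.024 and the changed handle pixels show that the jaw snapped. I'll relieve the downward push and draw the stick straight out of the front.

```bash
python3 - <<'E'
from h import *
env.line_to(*tipp(-.057,.022,21),vel=.08); print(env.get_obs()["ft_force"].round(1))
for k in(.02,.04,.07,.11):
    env.line_to(*tipp(-.057-k,.022+k*.2,21),vel=.1); o=env.get_obs(); print(k,o["ft_force"].round(1),round(o["opening"],4))
print(o["t"])
S=eyes.camera("side")[:,:,::-1].copy(); T=eyes.camera("top")[:,:,::-1].copy(); cv2.imwrite("pics/side6.png",S); cv2.imwrite("pics/top6.png",T)
d=cv2.absdiff(S,cv2.imread("pics/side0.png")).max(2); m=(d[282:395,292:345]>25).astype(np.uint8); print("diff to shut picture",int(m.sum()))
h=cv2.cvtColor(S,cv2.COLOR_BGR2HSV); M=((h[...,0]<=13)&(h[...,1]>140)&(h[...,2]>60)).astype(np.uint8)
for y in range(200,290,6):
    k=np.where(M[y,295:345])[0]+295; print(y,k.min() if len(k) else None,k.max() if len(k) else None,len(k),end="; ")
E
```

```text
[ 1.   8.  -3.4]
0.02 [-2.1  7.8 -5.8] 0.017
0.04 [ 0.4  0.3 -0.5] 0.017
0.07 [-0.  -0.9 -1.2] 0.0172
0.11 [-0.2 -0.2  0.2] 0.017
46.4083
diff to shut picture 0
200 317 325 9; 206 317 324 8; 212 317 324 8; 218 317 323 7; 224 317 324 8; 230 317 324 8; 236 316 324 9; 242 317 324 8; 248 316 324 9; 254 316 324 9; 260 None None 0; 266 None None 0; 272 None None 0; 278 None None 0; 284 None None 0;
```

The jaw is fully shut: the picture matches the starting one, with zero changed pixels in the trap area. Now I'll estimate how far the stick pivoted in the grip so that I can lay it flat.

```bash
python3 - <<'E'
from h import *
S=cv2.imread("pics/side6.png"); T=cv2.imread("pics/top6.png")
h=cv2.cvtColor(S,cv2.COLOR_BGR2HSV); print([(y,h[y,320].tolist()) for y in range(244,266)])
h=cv2.cvtColor(T,cv2.COLOR_BGR2HSV); M=(h[...,0]<=13)&(h[...,1]>140)&(h[...,2]>50)
o=env.get_obs(); p=o["tool_pos"]; Rm=q2R(o["ee_rot"]); zt=Rm.apply([0,0,1]); d=-Rm.apply([1,0,0]); print(d)
for dl in(-4,0,2,4,6,8,10,12):
    a=np.radians(dl); dd=np.cos(a)*d-np.sin(a)*zt; zz=np.cos(a)*zt+np.sin(a)*d
    c=p-.031*zt; bot=c+.167*dd+.016*zz; top=c+.167*dd-.012*zz; rear=c-.053*dd-.012*zz
    print(dl,"side bot",proj("side",bot).round(1),"side top",proj("side",top).round(1),"top bot",proj("top",bot).round(1),"top top",proj("top",top).round(1))
q=proj("top",top).astype(int); 
for y in range(q[1]-6,q[1]+8,2):
    k=np.where(M[y,q[0]-50:q[0]+30])[0]+q[0]-50; print(y,(k.min(),k.max(),len(k)) if len(k) else None)
E
```

```text
[(244, [12, 202, 188]), (245, [13, 203, 188]), (246, [12, 202, 188]), (247, [13, 203, 188]), (248, [13, 203, 188]), (249, [12, 202, 189]), (250, [13, 203, 183]), (251, [12, 202, 145]), (252, [12, 203, 133]), (253, [12, 202, 135]), (254, [12, 203, 132]), (255, [12, 202, 124]), (256, [13, 193, 120]), (257, [15, 162, 143]), (258, [17, 149, 176]), (259, [17, 149, 185]), (260, [17, 149, 187]), (261, [17, 148, 186]), (262, [17, 149, 187]), (263, [17, 149, 187]), (264, [18, 149, 186]), (265, [18, 149, 187])]
[-0.05822847 -0.9318653  -0.35810124]
-4 side bot [318.9 259.7] side top [319.  255.2] top bot [379.7 219. ] top top [385.9 217.7]
0 side bot [318.9 258.2] side top [319.  252.6] top bot [382.5 218.5] top top [388.1 217.1]
2 side bot [318.9 257.2] side top [319.1 251.2] top bot [383.8 218.2] top top [389.1 216.8]
4 side bot [319.  256.2] side top [319.1 249.7] top bot [385.1 217.9] top top [390.  216.4]
6 side bot [319.  255.1] side top [319.1 248. ] top bot [386.3 217.6] top top [390.9 216.1]
8 side bot [319.  253.8] side top [319.2 246.3] top bot [387.4 217.3] top top [391.7 215.8]
10 side bot [319.  252.5] side top [319.2 244.5] top bot [388.4 217. ] top top [392.4 215.4]
12 side bot [319.1 251. ] side top [319.3 242.5] top bot [389.4 216.7] top top [393.1 215. ]
209 None
211 None
213 None
215 None
217 None
219 (np.int64(409), np.int64(410), 2)
221 (np.int64(409), np.int64(410), 2)
```

The tip edges match a pivot of about 2.5°, so I'll compensate for that and lay the stick flat a little inward of its old place.

```bash
python3 - <<'E'
from h import *
p=env.get_obs()["tool_pos"]; env.line_to(p+[0,.05,.08],vel=.2)
a=np.radians(2.5); d=np.array([np.cos(a)*1,.0235,-np.sin(a)]); q,_=sq(d,-1)
H=np.array([.485,.212,-.015])
env.movep(H+[0,0,.08],q); env.line_to(H+[0,0,.006],q,vel=.12); env.dwell(.1); b=env.get_obs()["ft_force"][2]
z=.006
while z>-.006:
    z-=.0015; env.line_to(H+[0,0,z],q,vel=.04); F=env.get_obs()["ft_force"][2]-b; print(round(z,4),round(F,1))
    if F>2.5: break
print(env.get_obs()["t"])
env.gripper_open(); env.dwell(.1); env.line_to(H+[0,0,.12],q,vel=.2); env.dwell(.2)
o=env.get_obs(); print(o["t"],o["opening"],o["ft_force"].round(1))
S=eyes.camera("side")[:,:,::-1].copy(); T=eyes.camera("top")[:,:,::-1].copy(); cv2.imwrite("pics/side7.png",S); cv2.imwrite("pics/top7.png",T)
d=cv2.absdiff(S,cv2.imread("pics/side0.png")).max(2); m=(d>30).astype(np.uint8); n,l,st,c=cv2.connectedComponentsWithStats(m)
print([st[k].tolist() for k in range(1,n) if st[k,4]>8])
h=cv2.cvtColor(S,cv2.COLOR_BGR2HSV); M=((h[...,0]<=13)&(h[...,1]>140)&(h[...,2]>60)).astype(np.uint8); M[:170]=0; M[230:]=0; M[:,:260]=0; M[:,400:]=0
n,l,st,c=cv2.connectedComponentsWithStats(M); print([st[k].tolist() for k in range(1,n) if st[k,4]>15])
for x,y,zz in((.435,.202,.028),(.655,.207,.028),(.435,.202,0),(.655,.207,0)): print(proj("side",[x,y,zz]).round(1))
E
```

```text
0.0045 -0.3
0.003 -0.2
0.0015 -0.1
0.0 8.1
50.1333
51.85 0.0856316182586098 [ 0.6  0.2 -0.4]
[[0, 0, 18, 5, 79], [0, 0, 288, 400, 30817], [170, 0, 42, 13, 231], [252, 0, 9, 27, 186], [263, 0, 85, 170, 6063], [60, 134, 8, 17, 64], [68, 159, 19, 20, 180], [102, 158, 10, 4, 25], [282, 183, 84, 23, 1329]]
[[286, 192, 80, 14, 892]]
[285.7 196.9]
[366.9 195.2]
[286.1 205.3]
[366.  203.4]
```

The stick lies flat where predicted (side px 286–366, rows 192–206). The trap is shut and nothing else has changed in the side view, so I'm handing the job in.

```bash
python3 -c "
from bench import env
print(env.job_done(), env.get_obs()['t'])"
```

```text
the job is handed in; nothing more can be done
the job is handed in; nothing more can be done
```

I set the trap by feel and the catch held; the stick tripped the pedal on the second press and the jaw shut fully. I laid the stick flat and clear of the trap, and handed the job in at about 52 s (verdict not shown).

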